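# Sterilise the paperweights after calligraphy class

### The job

Class is over: slide the steriliser's cover open, lay every steel paperweight from the table flat on the compartment floor, knob up and none on top of another, and slide the cover fully shut. Then start the cycle by pressing the three keys on its deck one at a time, each fully down and let go again, first the smallest, then the medium one, then the largest; never press a key while the cover is open. Leave the ink sticks and everything else on the table where they are.

Things in the scene. Friction and masses are not known exactly. Their poses are not given: they have to be found in the camera images.
- case: Tabletop steriliser, fixed, turned up to 0.12 rad: open-topped compartment, grey key deck on its -y side, white lamp housing behind (+x). Origin on the table under the compartment's middle; x points away from the robot along the cover's slide, z up. In its frame, mm: key deck x -83 to 83, y -165 to -90, top 40 high; lamp housing x 83 to 245, y -90 to 90, 57 high.
- case_in (a point): Centre of the compartment's steel floor, 8 mm above the table (in the case: 0, 0, 8 mm), axes as the case. Inside the compartment measures 140 (x) by 166 (y) mm; its walls are 13 mm (x ends) and 7 mm (y sides) thick, their tops 58 mm above the table.
- cover (a joint): Slide of the flat grey cover, m: 0 fully shut; 0.155 fully open, moved in the case's +x over the lamp housing, the whole compartment uncovered. Starts anywhere from 0 to 0.07. About 1.5 N friction, no spring, stays where left. Plate 166 (x) by 180 (y) mm, underside 60 mm and top 65 mm above the table.
- cover_handle (a point): Middle of the top of the cover's black handle, an upright ridge on the cover: 12 mm thick along the case's x, 70 mm long along y, 32 mm tall (top 97 mm above the table). It moves with the cover; shut, it is at -55, 0, 97 mm in the case.
- key_small (a joint): Travel in m of the small key: 0 is up, 0.006 is fully down; springs back. 5 N pushes it fully down.
- key_small_top (a point): Centre of the top of the small round white key, 19 mm across, farthest from the robot; pressed first. In the case at x 50 mm, y -127.5 mm; pressed straight down. It moves with the key.
- key_medium (a joint): Travel in m of the medium key: 0 is up, 0.006 is fully down; springs back. 5 N pushes it fully down.
- key_medium_top (a point): Centre of the top of the medium round white key, 27 mm across, nearest the robot; pressed second. In the case at x -52 mm, y -127.5 mm; pressed straight down. It moves with the key.
- key_large (a joint): Travel in m of the large key: 0 is up, 0.006 is fully down; springs back. 5 N pushes it fully down.
- key_large_top (a point): Centre of the top of the large round white key, 36 mm across, in the middle; pressed third. In the case at x 0 mm, y -127.5 mm; pressed straight down. It moves with the key.
- weight0: Steel paperweight, about 0.22 kg: flat bar 100 (its x) by 22 (y) by 10 mm with a square knob 16 by 16 mm standing on its middle, from 10 to 38 mm above its underside. Origin at the middle of the underside, z up. Two to four are present; may be absent (None).
- weight1: Steel paperweight, about 0.22 kg: flat bar 100 (its x) by 22 (y) by 10 mm with a square knob 16 by 16 mm standing on its middle, from 10 to 38 mm above its underside. Origin at the middle of the underside, z up. Two to four are present; may be absent (None).
- weight2: Steel paperweight, about 0.22 kg: flat bar 100 (its x) by 22 (y) by 10 mm with a square knob 16 by 16 mm standing on its middle, from 10 to 38 mm above its underside. Origin at the middle of the underside, z up. Two to four are present; may be absent (None).
- weight3: Steel paperweight, about 0.22 kg: flat bar 100 (its x) by 22 (y) by 10 mm with a square knob 16 by 16 mm standing on its middle, from 10 to 38 mm above its underside. Origin at the middle of the underside, z up. Two to four are present; may be absent (None).
- inkstick0: Ink stick, black flat bar 85 (its x) by 24 by 12 mm without a knob, origin at the middle of its underside. Lies among the paperweights; leave it alone.
- inkstick1: Ink stick, black flat bar 85 (its x) by 24 by 12 mm without a knob, origin at the middle of its underside. Lies among the paperweights; leave it alone.
- ink_bottle: Black ink bottle with yellow cap, 40 mm across, 110 mm tall, loose. Origin under its middle. Leave it standing.
- inkstone: Black inkstone tray, 130 by 75 by 22 mm, loose. Origin under its middle. Leave alone.
- water_cup: White water cup, 60 mm across, 50 mm tall, loose. Origin under its middle. Leave alone.

How it is judged:
By the outcome, as a careful person would: the job done as asked, in the order asked, and still so for the second after the job is handed in, with the robot touching nothing.
Of weight0, weight1, weight2, weight3 only 2 to 4 are there at a start; the rules pass over those that are not, and their reading is None.
At some moment in a run one of weight0, weight1, weight2, weight3 may be knocked a few centimetres aside while the robot is not near it.
It also fails if it takes over 210 s, if anything falls off the work surface, if the arm or the gripper's body presses on something with over 40 N, if the wrist force passes 120 N, or if a joint passes its speed limit or range.

### The arm

A 6-joint arm with a two-finger parallel gripper is mounted at the origin on the work surface. World frame = base frame: x ahead of the robot, y to its left, z up, the work surface at z = 0. Lengths are in m, angles in rad, forces in N, time in s.
With the tool pointing down it reaches from about 0.4 to 0.925 m from the base axis. Payload 12.5 kg.
Tool frame: the origin (TCP) lies on the centre line of the jaws, within the pads' length; the fingertips stand 22 mm ahead of it and the grasp point (between the pads) lies 3 mm ahead of it (r.finger_overhang is the distance from the TCP to the fingertips, in m); z points along the fingers, y is the line along which they close (so a half turn about z gives the same grasp; the last joint's range is limited). The gripper opens to 95 mm and grips with 3 to 60 N. Pads are 20 mm wide; open, the fingers measure 119 mm over their backs; the gripper's body (75 mm by 180 mm) begins 59 mm behind the grasp point.
Start: joints at [-1.425, 0.491, 1.559, -0, 1.092, -0.106], TCP at [0.156, -0.605, 0.237] pointing down, gripper open.
Joint ranges: [-3.1, 3.1], [-0.84, 2.19], [0.05, 2.79], [-1.13, 4.28], [0.06, 2.93], [-2.69, 2.69]. Speed limits (rad/s): [2.22, 2.22, 2.79, 3.14, 3.14, 3.14].

### API

Orientations are given as a rotation vector (axis times angle).
In Python, from cell import r, eyes, find_in gives the robot as it stands.
- The arm moves only by the tool servo_tool, never from a script. Its argument "series" is a list that holds one entry, the list of rows, each a list of 5 numbers: the shift along the world's x, y, z in m, then the turn about the world's z in degrees, then the gripper's target within -1 to 1 (fully open at 1, half-way at 0, shut at -1). In form: [[[dx, dy, dz, yaw, grip], ...]]. A call has 1 to 5 rows; each row shifts and turns the commanded pose from where the row before left it; what a row does not reach is not made up. A row lasts 1/8 s, in which the tool goes at most 62.5 mm and 10.7 degrees, less where a joint would pass 70% of its speed; a pose out of reach is approached as far as the arm can. A call with a gripper value outside its range is refused whole. The fingers move at their own pace and stop on an object; "grip_force" is the grip in N (left out, the last holds). Time passes only in rows, so rows that do not move let the fingers close. It gives the time, the measured TCP pose, the force, the opening and the grip force at its end, in the units of the state.
- r.sense(): the state, without advancing time (a new reading comes with each control period).
- eyes.get_image(name): name is "scene" or "top" or "wrist"; returns the picture (420x560x3 uint8, red, green, blue); there is no depth.
- eyes.camera_model(name): a dict with "fx", "fy", "cx", "cy" (pixels), "extrinsics" (4x4, takes a point from camera to world coordinates); the wrist camera has in their place "T_tool_cam" (4x4, takes a point from camera to tool coordinates, whose origin is the TCP and whose axes are the flange's). Camera axes: x right, y down, z forward; pixel columns grow to the right and rows downward; lengths in m; the calibration is good to about 2 mm. A picture is of the moment at which its call begins: read the wrist's pose just before it. camera_model takes no time and is no camera call.
- r.close_job(): hands the job in; it is judged then, once.
Trained networks look in the newest picture that a camera, given by its name, has taken for a name from the list of things; names that differ only in an ending like _2 or _b are one class to them, and where a whole thing is asked for, a point or a joint stands for the part that bears it (a point fixed in the world has none). Each returns a list of dicts, best first, with "conf" (0 to 1); they miss things now and then, are a little off and sometimes report something else, mostly with a low value. They report only what shows in the picture. A call takes as long as a camera call.
- find_in(camera, label): "location" ([x, y, z] in m, in world coordinates, good to about 4 mm: the middle of the surface that is visible of it).
The state is a dict: "time": time; "joint_pos": joint angles; "joint_velocities": joint speeds; "effort": joint torques, N m; "eef_pos": TCP position; "tool_rot": TCP orientation; "contact_force": force on the tool from outside, world axes, zero at the start; "torque": the same for the moment, N m; "grip_width": opening from 0.0 (shut) to 1.0 (fully open); "gripper_force": force on a finger pad.
Only numpy, scipy, OpenCV 4.12 (cv2) and the standard library are available. Lean on these libraries where they do the work, as an engineer would, in place of code of your own. Each camera call takes 0.05 s, during which the arm holds its last target. There are 200 camera calls.

## Working session

There is one attempt and no reset: what is moved stays moved. The work goes in short steps, Python scripts to look and compute and a tool call to move; the robot and the scene stay as the last step left them, time stands still between calls to the robot, and variables do not carry over. Pictures are saved under pics/ and viewed, at most 14 in all, crops included, and the job is handed in when it is done.

Besides the shell and the picture viewer there is one more tool, called after "Call:" as name([rows], argument=value, ...), one row to a line, values as JSON. servo_tool: Moves the arm, as the interface text tells. Its arguments: {"type":"object","properties":{"series":{"type":"array","items":{"type":"array","items":{"type":"array","items":{"type":"number"}}}},"grip_force":{"type":"number"}},"required":["series"]}

```bash
ls; mkdir -p pics; python3 - <<'E'
from cell import r, eyes, find_in
import cv2
for n in ("top","scene"):
    im=eyes.get_image(n); cv2.imwrite(f"pics/{n}0.png",im[:,:,::-1])
    m=eyes.camera_model(n); print(n,m['fx'],m['cx'],m['cy'],m['extrinsics'])
for l in ["weight0","inkstick0","cover_handle","key_small_top","key_medium_top","key_large_top","ink_bottle","water_cup","inkstone","case"]:
    print(l,[( [round(float(v),4) for v in d['location']],round(d['conf'],2)) for d in find_in("top",l)])
print(r.sense())
E
```

```text
pics
top 408.56680925190165 283.97960111948134 208.04011196927212 [[-0.0050396  -0.99157765  0.12941546  0.40237374]
 [-0.99997509  0.00435766 -0.00555199 -0.02450571]
 [ 0.00494128 -0.12944021 -0.99157492  1.05286166]
 [ 0.          0.          0.          1.        ]]
scene 480.73447712544436 280.6555274492111 208.30077741749471 [[-0.63882418  0.5018082  -0.58317423  1.24840959]
 [ 0.76931829  0.40947822 -0.49038449  0.58479868]
 [-0.00728181 -0.76191608 -0.64763482  0.89722611]
 [ 0.          0.          0.          1.        ]]
weight0 [([0.5621, 0.2521, 0.0093], 0.92), ([0.4014, 0.2459, 0.0111], 0.81), ([0.5897, 0.3604, 0.0104], 0.76)]
inkstick0 [([0.6193, -0.3204, 0.0129], 0.71), ([0.4852, -0.3478, 0.0085], 0.57)]
cover_handle [([0.5381, -0.0091, 0.0652], 0.74), ([0.3042, 0.355, 0.0068], 0.33)]
key_small_top [([0.5509, -0.138, 0.0609], 0.6), ([0.5012, -0.1346, 0.0613], 0.55)]
key_medium_top [([0.557, -0.0326, 0.0621], 0.31)]
key_large_top [([0.5032, -0.1362, 0.0621], 0.58)]
ink_bottle [([0.7282, 0.2723, 0.071], 0.73), ([0.5601, -0.0313, 0.0567], 0.16)]
water_cup [([0.3234, -0.406, 0.0253], 0.86)]
inkstone [([0.3039, 0.3531, 0.0064], 0.73)]
case [([0.5602, -0.0295, 0.0571], 0.81)]
{'time': 0.6, 'joint_pos': array([-1.42457579e+00,  4.90885119e-01,  1.55888991e+00, -1.59030202e-05,
        1.09169152e+00, -1.05581792e-01]), 'joint_velocities': array([-1.09315121e-03,  2.75368177e-05, -6.94399271e-04, -1.02427264e-03,
       -9.75939635e-04,  1.20458939e-03]), 'effort': array([-8.38666915e-05, -6.12203765e+01, -2.58359975e+01,  6.92868582e-02,
        4.45715210e-02, -1.58975126e-05]), 'eef_pos': array([ 0.15575138, -0.60530421,  0.23667367]), 'tool_rot': array([ 3.11659986e+00,  3.94481623e-01, -1.81385535e-05]), 'contact_force': array([-0.72597169,  0.15957529, -0.29893262]), 'torque': array([ 0.04345111, -0.01860055, -0.02812184]), 'gripper_force': 0.0, 'grip_width': 1.0019922146855325}
```

View pics/top0.png

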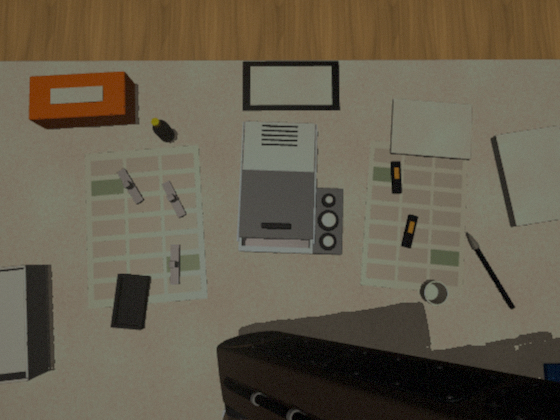

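View pics/scene0.png

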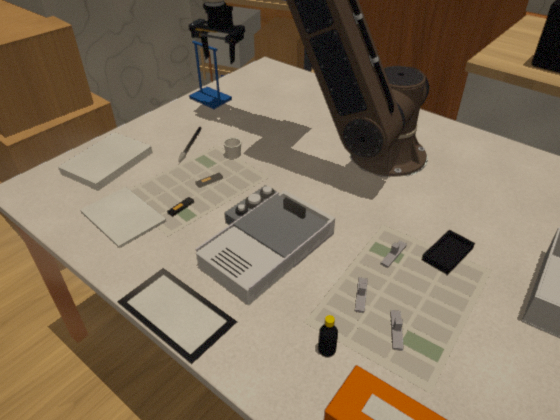

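The top view shows three weights at about (130,186), (174,199) and (176,264). The ink sticks are on the right at (397,177) and (409,231). The cover is partly open with its handle at (276,226), and the keys are at (329,200), (328,220) and (328,242). Next I'll work out the case and weight poses.

```bash
cat > h.py <<'E'
import numpy as np, cv2
from cell import r, eyes, find_in
from scipy.spatial.transform import Rotation as R
def cam(name, s=None):
    m=eyes.camera_model(name)
    if name=="wrist":
        T=np.eye(4); T[:3,:3]=R.from_rotvec(s['tool_rot']).as_matrix(); T[:3,3]=s['eef_pos']
        return m, T@m["T_tool_cam"]
    return m, m["extrinsics"]
def px2w(name,uv,z,s=None):
    m,E=cam(name,s); uv=np.atleast_2d(uv).astype(float)
    d=np.c_[(uv[:,0]-m['cx'])/m['fx'],(uv[:,1]-m['cy'])/m['fy'],np.ones(len(uv))]@E[:3,:3].T
    return E[:3,3]+d*((z-E[2,3])/d[:,2])[:,None]
def w2px(name,p,s=None):
    m,E=cam(name,s); q=(np.atleast_2d(p)-E[:3,3])@E[:3,:3]
    return np.c_[m['fx']*q[:,0]/q[:,2]+m['cx'],m['fy']*q[:,1]/q[:,2]+m['cy']]
def yaw(s): # direction of tool y (closing line) in world, deg
    y=R.from_rotvec(s['tool_rot']).as_matrix()[:,1]; return np.degrees(np.arctan2(y[1],y[0]))
E
python3 - <<'E'
from h import *
im=cv2.imread('pics/top0.png')
a=cv2.resize(im[150:310,85:205],None,fx=3.3,fy=3.3,interpolation=cv2.INTER_CUBIC)
b=cv2.resize(im[115:265,230:350],None,fx=3.3,fy=3.3,interpolation=cv2.INTER_CUBIC)
h=max(a.shape[0],b.shape[0]); pad=lambda x:cv2.copyMakeBorder(x,0,h-x.shape[0],0,0,cv2.BORDER_CONSTANT)
cv2.imwrite('pics/crop1.png',cv2.convertScaleAbs(np.hstack([pad(a),pad(b)]),alpha=1.6))
print(w2px('top',[[.4,0,0],[.6,0,0]]), yaw(r.sense()), eyes.camera_model('wrist'))
E
```

```text
[[272.35326205 262.36042974]
 [272.2495837  185.28101289]] -75.57236926325396 {'fx': 324.6157154267971, 'fy': 324.6157154267971, 'cx': 280.4251473635457, 'cy': 205.59265996695265, 'T_tool_cam': array([[-1.77052646e-04, -9.72402439e-01, -2.33309806e-01,
         6.45770341e-02],
       [ 9.99999704e-01,  2.37599207e-06, -7.68776147e-04,
         7.11572772e-04],
       [ 7.48114142e-04, -2.33309874e-01,  9.72402151e-01,
        -1.47733301e-01],
       [ 0.00000000e+00,  0.00000000e+00,  0.00000000e+00,
         1.00000000e+00]])}
```

View pics/crop1.png

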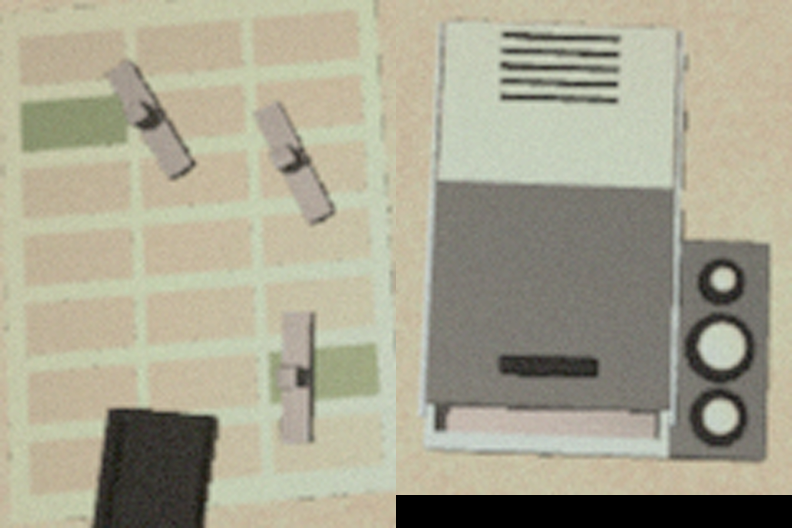

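```bash
python3 - <<'E'
from h import *
P=lambda l:np.array([[230+(u-396)/3.3,115+v/3.3] for u,v in l])
Q=lambda l:np.array([[85+u/3.3,150+v/3.3] for u,v in l])
np.set_printoptions(precision=4,suppress=True)
k=px2w('top',P([(721,281),(720,344),(718,417)]),.046);print('keys',k)
d=px2w('top',P([(683,241),(769,242),(767,459),(669,458)]),.04);print('deck',d)
c=px2w('top',P([(426,404),(671,410),(680,187),(437,181)]),.065);print('cover',c)
print('handle',px2w('top',P([(549,363)]),.097))
for n,l in dict(A=[(116,68),(182,172)],B=[(269,108),(322,216)],C=[(298,313),(298,442)]).items():
    e=px2w('top',Q(l),.01); v=e[0]-e[1]; print(n,e.mean(0),np.linalg.norm(v),np.degrees(np.arctan2(v[1],v[0])))
# fit case pose: model points vs image
from scipy.optimize import least_squares
mod=np.array([[50,-127.5,46],[0,-127.5,46],[-52,-127.5,46],[83,-165,40],[-83,-165,40]])/1e3
obs=P([(721,281),(720,344),(718,417),(769,242),(767,459)])
W=lambda p,q: np.c_[p[0]+np.cos(p[2])*q[:,0]-np.sin(p[2])*q[:,1],p[1]+np.sin(p[2])*q[:,0]+np.cos(p[2])*q[:,1],q[:,2]]
s=least_squares(lambda p:(w2px('top',W(p,mod))-obs).ravel(),[.5,0,0]);print('case',s.x,np.abs(s.fun).max())
print(W(s.x,mod))
# cover opening
cm=c.mean(0)[:2]-s.x[:2]; print('cover s', cm@[np.cos(s.x[2]),np.sin(s.x[2])], cm@[-np.sin(s.x[2]),np.cos(s.x[2])])
E
```

```text
keys [[ 0.5531 -0.1412  0.046 ]
 [ 0.5053 -0.1395  0.046 ]
 [ 0.4506 -0.137   0.046 ]]
deck [[ 0.585  -0.1135  0.04  ]
 [ 0.584  -0.1791  0.04  ]
 [ 0.4194 -0.1737  0.04  ]
 [ 0.4205 -0.1005  0.04  ]]
cover [[ 0.4602  0.0787  0.065 ]
 [ 0.455  -0.1005  0.065 ]
 [ 0.6215 -0.1097  0.065 ]
 [ 0.6268  0.072   0.065 ]]
handle [[ 0.4871 -0.0118  0.097 ]]
A [0.597  0.3675 0.01  ] 0.09974019278732398 33.644109198708755
B [0.5632 0.2518 0.01  ] 0.09612340655431557 27.15891305444874
C [0.3965 0.2448 0.01  ] 0.09785682983256569 1.6806685612793202
case [ 0.5081 -0.0117 -0.0366] 0.7486405484086447
[[ 0.5534 -0.141   0.046 ]
 [ 0.5034 -0.1391  0.046 ]
 [ 0.4515 -0.1372  0.046 ]
 [ 0.585  -0.1796  0.04  ]
 [ 0.4191 -0.1736  0.04  ]]
cover s 0.032849067557081314 -0.0019563609136795945
```

Measured so far:
- **Case:** about (0.508, -0.012), yaw -2.1°.
- **Cover:** open about 0.034.
- **Weights:** A (0.597, 0.3675) at 34°, B (0.563, 0.252) at 27°, C (0.397, 0.245) at 2°.

I'll open the cover by pushing its handle with closed fingers.

Call:
servo_tool([
  [[0.048,0.038,0,-3.3,-1],[0.048,0.038,0,-3.3,-1],[0.048,0.038,0,-3.3,-1],[0.048,0.038,0,-3.3,-1],[0.048,0.038,0,-3.3,-1]],
], grip_force=15)

```text
time: 1.23
eef_pos: [0.3971, -0.414, 0.2368]
tool_rot: [3.141, -0.06, 0.0]
contact_force: [-0.4, -1.0, 0.1]
grip_width: 0.532
gripper_force: 0.0
```

Call:
servo_tool([
  [[0.01,0.06,0,0,-1],[0.01,0.06,0,0,-1],[0.01,0.06,0,0,-1],[0.01,0.06,0,0,-1],[0.01,0.06,0,0,-1]],
])

```text
time: 1.85
eef_pos: [0.4458, -0.1135, 0.2369]
tool_rot: [3.141, -0.057, 0.001]
contact_force: [1.0, 0.3, 0.5]
grip_width: 0.024
gripper_force: 0.0
```

Call:
servo_tool([
  [[0,0.05,0,0,-1],[0,0.05,0,0,-1],[0,0,-0.02,0,-1],[0,0,0,0,-1],[0,0,0,0,-1]],
])

```text
time: 2.48
eef_pos: [0.446, -0.0157, 0.2171]
tool_rot: [3.141, -0.058, 0.001]
contact_force: [0.1, -0.1, 0.1]
grip_width: 0.006
gripper_force: 0.0
```

```bash
python3 - <<'E'
from h import *
s=r.sense(); im=eyes.get_image('wrist'); cv2.imwrite('pics/w1.png',im[:,:,::-1])
for l in ["cover_handle","key_small_top","key_large_top","key_medium_top"]:
    print(l,[(np.round(d['location'],4).tolist(),round(d['conf'],2)) for d in find_in("wrist",l)][:3])
eyes.get_image('top'); print([(np.round(d['location'],4).tolist(),round(d['conf'],2)) for d in find_in("top","weight0")])
eyes.get_image('scene'); print([(np.round(d['location'],4).tolist(),round(d['conf'],2)) for d in find_in("scene","weight0")])
print(w2px('wrist',[[.487,-.0118,.097],[.5034,-.1391,.046],[.4515,-.1372,.046]],s))
E
```

```text
cover_handle [([0.5436, -0.0102, 0.062], 0.77), ([0.4541, -0.1362, 0.0624], 0.48)]
key_small_top [([0.5551, -0.1387, 0.0633], 0.95)]
key_large_top [([0.5107, -0.1359, 0.0614], 0.81)]
key_medium_top [([0.4588, -0.1396, 0.0642], 0.74)]
[([0.5927, 0.3646, 0.0087], 0.85), ([0.5613, 0.2491, 0.0092], 0.6), ([0.7276, 0.2721, 0.0713], 0.54)]
[([0.5769, 0.2613, 0.0082], 0.77), ([0.6093, 0.3725, 0.0109], 0.76), ([0.4082, 0.2489, 0.0084], 0.68)]
[[272.97687002 157.76902134]
 [406.34649128 130.78104261]
 [401.64909144 184.37308385]]
```

View pics/w1.png

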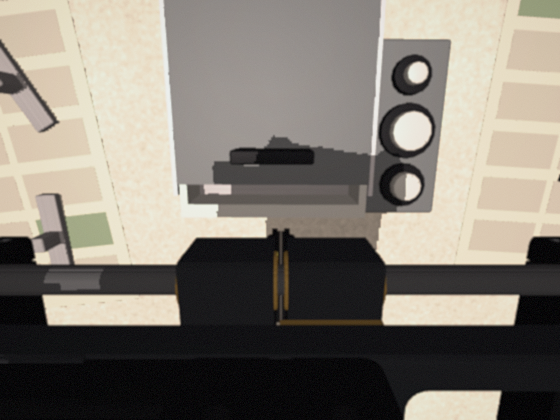

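The handle is at (272,156), against (273,158) predicted. I'll descend in front of it and push.

Call:
servo_tool([
  [[0,0.002,-0.04,0,-1],[0,0.002,-0.04,0,-1],[0,0,-0.038,0,-1],[0.012,0,0,0,-1],[0.012,0,0,0,-1]],
])

```text
time: 3.55
eef_pos: [0.4713, -0.0114, 0.0998]
tool_rot: [3.141, -0.057, 0.002]
contact_force: [-2.8, 0.0, -0.4]
grip_width: 0.002
gripper_force: 0.0
```

Call:
servo_tool([
  [[0.024,0,0,0,-1],[0.024,-0.001,0,0,-1],[0.024,-0.001,0,0,-1],[0.024,-0.001,0,0,-1],[0.018,-0.001,0,0,-1]],
])

```text
time: 4.18
eef_pos: [0.5856, -0.0152, 0.1006]
tool_rot: [3.141, -0.057, 0.003]
contact_force: [-1.8, 1.0, -0.1]
grip_width: 0.002
gripper_force: 0.9
```

Call:
servo_tool([
  [[0.006,0,0,0,-1],[0.004,0,0,0,-1],[0.002,0,0,0,-1]],
])

```text
time: 4.55
eef_pos: [0.5916, -0.0151, 0.0997]
tool_rot: [-3.141, 0.056, 0.015]
contact_force: [-28.0, -1.6, 21.2]
grip_width: 0.007
gripper_force: 14.4
```

The cover has hit its stop. I'll back off, rise, and move toward the weights.

Call:
servo_tool([
  [[-0.03,0,0,0,-1],[-0.02,0,0.03,0,1],[0,0.04,0.045,0,1],[0,0.055,0.03,4,1],[0,0.055,0.02,8,1]],
])

```text
time: 5.18
eef_pos: [0.5458, 0.136, 0.2266]
tool_rot: [-3.129, -0.276, -0.006]
contact_force: [0.1, -0.4, -0.0]
grip_width: 0.37
gripper_force: 0.0
```

Call:
servo_tool([
  [[0,0.055,0,9,1],[0,0.055,0,9,1],[0,0,0,0,1],[0,0,0,0,1]],
])

```text
time: 5.68
eef_pos: [0.5455, 0.2444, 0.2242]
tool_rot: [3.049, 0.757, 0.001]
contact_force: [0.3, -0.1, -0.0]
grip_width: 0.788
gripper_force: 0.0
```

```bash
python3 - <<'E'
from h import *
s=r.sense(); im=eyes.get_image('wrist'); cv2.imwrite('pics/w2.png',im[:,:,::-1])
print([(np.round(d['location'],4).tolist(),round(d['conf'],2)) for d in find_in("wrist","weight0")])
im=eyes.get_image('top'); cv2.imwrite('pics/t2.png',im[:,:,::-1])
print([(np.round(d['location'],4).tolist(),round(d['conf'],2)) for d in find_in("top","weight0")])
print(s['eef_pos'],yaw(s),s['time'],w2px('wrist',[[.597,.3675,.01],[.5632,.2518,.01],[.3965,.2448,.01]],s))
a=im[100:320,60:360,::-1]; b=im
cv2.imwrite('pics/m2.png',np.hstack([eyes.get_image('wrist')[:,:,::-1],np.vstack([cv2.resize(a,(240,176)),np.zeros((244,240,3),np.uint8)])]))
E
```

```text
[([0.5689, 0.2572, 0.0095], 0.89), ([0.399, 0.2501, 0.0118], 0.76), ([0.6033, 0.3651, 0.0117], 0.56)]
[([0.5504, 0.2465, 0.0074], 0.84), ([0.4033, 0.2454, 0.0128], 0.56)]
[0.54552054 0.24441728 0.22421896] -62.09760960338536 5.675 [[199.92374396  90.26772344]
 [281.64911138 169.61899447]
 [222.9303778  292.36062165]]
```

View pics/m2.png

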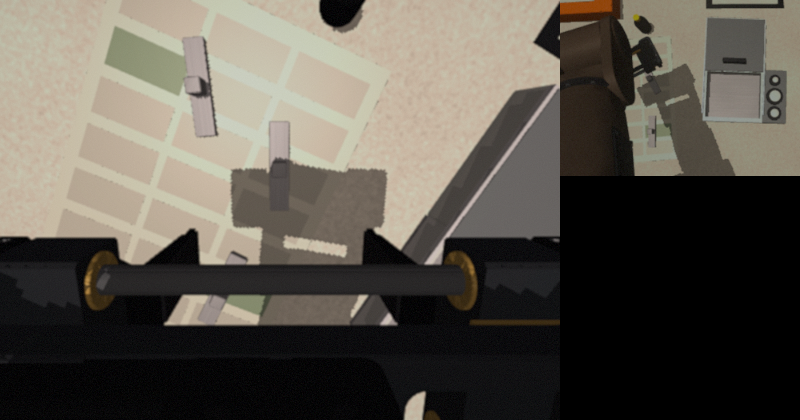

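The wrist view shows bar B vertical from (279,122) to (279,210), with A further up from (193,37) to (206,136). The cover is open.

```bash
python3 - <<'E'
from h import *
s=r.sense()
for n,l in dict(B=[(279.5,122),(279.5,210)],A=[(193.5,37),(206,136)]).items():
    e=px2w('wrist',l,.01,s); v=e[0]-e[1]; print(n,e.mean(0),np.linalg.norm(v),np.degrees(np.arctan2(v[1],v[0])))
# triangulate keys between top0 and w1
m,E=cam('top'); 
print(s['eef_pos'],yaw(s))
E
```

```text
B [0.56469754 0.25424542 0.01      ] 0.09794306441874309 27.776757115278603
A [0.59946947 0.36733325 0.01      ] 0.0989323638810852 32.143551691418345
[0.5459697  0.24357189 0.22383831] -62.17506109425472
```

Call:
servo_tool([
  [[0.018,0.0095,-0.04,0,1],[0,0,-0.05,0,1],[0,0,-0.04,0,1],[0,0,0,0,1],[0,0,0,0,1]],
])

```text
time: 6.55
eef_pos: [0.5646, 0.254, 0.0951]
tool_rot: [-3.049, -0.757, -0.003]
contact_force: [0.0, -0.3, 0.2]
grip_width: 1.002
gripper_force: 0.0
```

```bash
python3 - <<'E'
from h import *
s=r.sense(); im=eyes.get_image('wrist'); cv2.imwrite('pics/w3.png',im[:,:,::-1])
print(s['eef_pos'],yaw(s),w2px('wrist',[[.564,.253,.038],[.564,.253,.01]],s))
# dark-gray/mauve bar ends not needed; report detector
print([(np.round(d['location'],4).tolist(),round(d['conf'],2)) for d in find_in("wrist","weight0")])
E
```

```text
[0.56457633 0.25396531 0.09512515] -62.10833906842735 [[280.64475565 229.6857809 ]
 [280.63451762 218.26769027]]
[([0.5714, 0.2598, 0.0104], 0.95), ([0.603, 0.3711, 0.011], 0.92)]
```

View pics/w3.png

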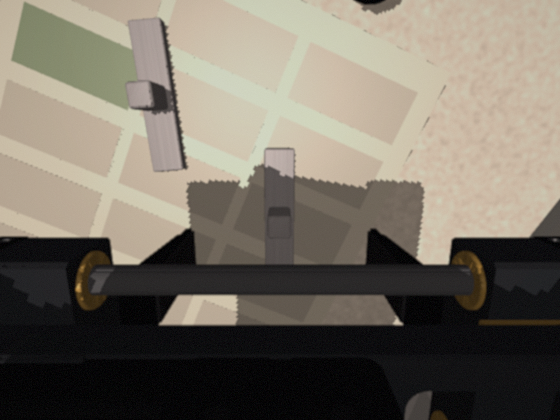

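Bar B's far end is at (279,149) and its knob at about (279,222), between the fingers. I'll check the implied centre along the bar before closing.

```bash
python3 - <<'E'
from h import *
s=r.sense()
c=np.array([np.cos(np.radians(27.8)),np.sin(np.radians(27.8))])
e=px2w('wrist',[(279.5,149)],.01,s)[0][:2]; print(e-.05*c, e-.05*c-s['eef_pos'][:2])
e=px2w('wrist',[(279.5,207)],.01,s)[0][:2]; print(e-.008*c)
e=px2w('wrist',[(147,18),(168,171)],.01,s); print('A',e.mean(0),np.degrees(np.arctan2(*(e[0]-e[1])[1::-1])))
E
```

```text
[0.56450002 0.25443633] [-0.00012272  0.00026987]
[0.56419866 0.25422715]
A [0.60000396 0.36736552 0.01      ] 31.171436880740867
```

Call:
servo_tool([
  [[0.0005,0,-0.03,0,1],[0,0,-0.03,0,1],[0,0,0,0,-1],[0,0,0,0,-1],[0,0,0,0,-1]],
], grip_force=25)

```text
time: 7.28
eef_pos: [0.5649, 0.2543, 0.0352]
tool_rot: [-3.049, -0.758, -0.004]
contact_force: [-0.6, -0.6, -0.3]
grip_width: 0.741
gripper_force: 0.0
```

Call:
servo_tool([
  [[0,0,0,0,-1],[0,0,0,0,-1],[0,0,0,0,-1],[0,0,0,0,-1]],
])

```text
time: 7.78
eef_pos: [0.5642, 0.2541, 0.0336]
tool_rot: [3.049, 0.758, -0.0]
contact_force: [0.3, 0.2, 0.1]
grip_width: 0.324
gripper_force: 0.0
```

Call:
servo_tool([
  [[0,0,0,0,-1],[0,0,0,0,-1],[0,0,0,0,-1],[0,0,0.03,0,-1],[0,0,0.05,0,-1]],
])

```text
time: 8.4
eef_pos: [0.5633, 0.2537, 0.1128]
tool_rot: [3.048, 0.758, -0.006]
contact_force: [0.2, -0.2, -1.5]
grip_width: 0.168
gripper_force: 25.0
```

Call:
servo_tool([
  [[-0.008,-0.04,0.04,-4,-1],[-0.01,-0.056,0.02,-5,-1],[-0.01,-0.056,0,-5,-1],[-0.01,-0.056,0,-5,-1],[-0.01,-0.056,0,-5,-1]],
])

```text
time: 9.02
eef_pos: [0.5156, -0.0116, 0.1736]
tool_rot: [3.14, 0.103, -0.0]
contact_force: [1.3, -0.6, -2.3]
grip_width: 0.165
gripper_force: 25.0
```

Call:
servo_tool([
  [[-0.01,-0.052,0,-6,-1],[0,0,-0.02,0,-1],[0,0,0,0,-1],[0,0,0,0,-1]],
])

```text
time: 9.52
eef_pos: [0.5064, -0.0615, 0.1539]
tool_rot: [3.141, -0.055, -0.0]
contact_force: [0.3, 0.9, -2.1]
grip_width: 0.163
gripper_force: 25.0
```

```bash
python3 - <<'E'
from h import *
s=r.sense(); im=eyes.get_image('wrist'); cv2.imwrite('pics/w4.png',im[:,:,::-1])
print(s['eef_pos'],yaw(s),s['grip_width'])
c=lambda x,y,z:[.508+x+.0366*y,-.0117-.0366*x+y,z]
print(w2px('wrist',[c(.07,.083,.058),c(.07,-.083,.058),c(0,-.1275,.055),c(.05,-.1275,.055),c(.1,0,.097)],s))
E
```

```text
[ 0.50642079 -0.06150605  0.15391636] -92.02118117235098 0.16348011258760423
[[ 96.69564447 120.33606702]
 [325.39712539 120.60034639]
 [378.58931145 212.90436327]
 [383.37833262 148.34856592]
 [194.71477545  66.26162136]]
```

View pics/w4.png

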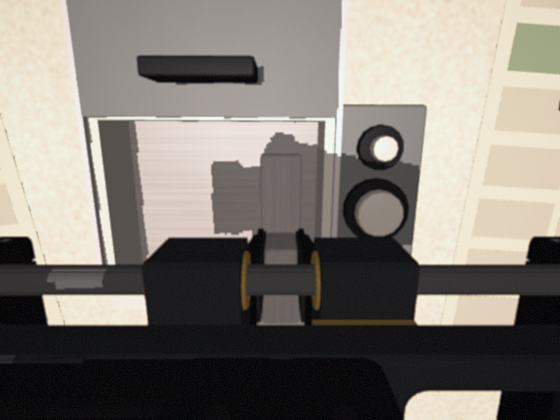

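The weight hangs level over the compartment, whose right inner wall is at u≈328 against 325 predicted. I'll lower it.

Call:
servo_tool([
  [[0,0,-0.04,0,-1],[0,0,-0.04,0,-1],[0,0,-0.027,0,-1],[0,0,-0.002,0,-1],[0,0,-0.002,0,-1]],
])

```text
time: 10.2
eef_pos: [0.5069, -0.0617, 0.0435]
tool_rot: [3.141, -0.056, 0.002]
contact_force: [-0.1, -0.3, -2.5]
grip_width: 0.169
gripper_force: 25.0
```

Call:
servo_tool([
  [[0,0,-0.001,0,-1],[0,0,-0.0005,0,-1]],
])

```text
time: 10.45
eef_pos: [0.5066, -0.062, 0.0419]
tool_rot: [3.141, -0.057, 0.002]
contact_force: [-0.4, 0.8, -2.4]
grip_width: 0.165
gripper_force: 25.0
```

Call:
servo_tool([
  [[0,0,-0.001,0,-1],[0,0,0,0,-0.4],[0,0,0,0,-0.4],[0,0,0,0,-0.4],[0,0,0,0,-0.4]],
])

```text
time: 11.08
eef_pos: [0.5062, -0.0619, 0.04]
tool_rot: [3.141, -0.057, -0.0]
contact_force: [0.1, -0.3, -0.1]
grip_width: 0.299
gripper_force: 0.0
```

Call:
servo_tool([
  [[0,0,0.03,0,-0.4],[0,0,0.05,0,-0.4],[0,0.01,0.05,0,1],[0.011,0.054,0.03,4,1],[0.012,0.058,0,5,1]],
])

```text
time: 11.7
eef_pos: [0.5303, 0.0608, 0.2026]
tool_rot: [3.135, 0.191, 0.008]
contact_force: [0.3, -1.1, -0.5]
grip_width: 0.563
gripper_force: 0.0
```

Call:
servo_tool([
  [[0.012,0.058,0,5,1],[0.012,0.058,0,5,1],[0.012,0.058,0,5,1],[0.012,0.058,0,5,1],[0.012,0.058,0,5,1]],
])

```text
time: 12.32
eef_pos: [0.5892, 0.3518, 0.1998]
tool_rot: [3.019, 0.869, -0.0]
contact_force: [1.3, -0.2, -0.6]
grip_width: 0.99
gripper_force: 0.0
```

Call:
servo_tool([
  [[0.01,0.018,-0.03,0,1],[0,0,-0.04,0,1],[0,0,0,0,1],[0,0,0,0,1]],
])

```text
time: 12.82
eef_pos: [0.5997, 0.3679, 0.1314]
tool_rot: [-3.02, -0.864, -0.002]
contact_force: [0.6, -1.5, 0.4]
grip_width: 1.0
gripper_force: 0.0
```

```bash
python3 - <<'E'
from h import *
s=r.sense(); im=eyes.get_image('wrist'); cv2.imwrite('pics/w5.png',im[:,:,::-1])
print(s['eef_pos'],yaw(s),s['grip_width'],w2px('wrist',[[.5997,.3673,.038],[.5997,.3673,.01]],s))
E
```

```text
[0.59971812 0.36785635 0.1313773 ] -58.08780922707403 1.0002582151279396 [[280.54611496 214.47378418]
 [280.55088758 205.98743506]]
```

View pics/w5.png

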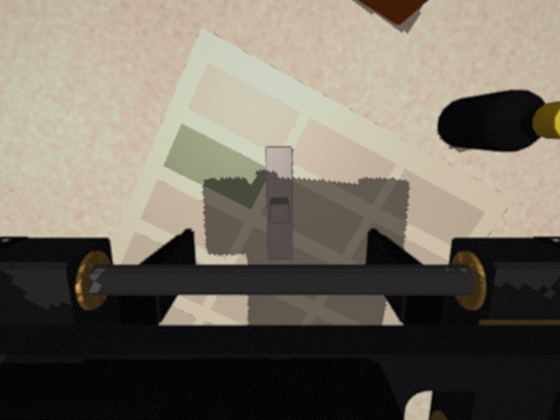

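Bar A is upright in the image from (279,147) to (280,260), so it's centred and aligned. I'll grasp it.

Call:
servo_tool([
  [[0.001,0,-0.04,0,1],[0,0,-0.035,0,0.2],[0,0,-0.022,0,-1],[0,0,0,0,-1],[0,0,0,0,-1]],
])

```text
time: 13.5
eef_pos: [0.601, 0.3682, 0.0347]
tool_rot: [-3.02, -0.864, -0.004]
contact_force: [-0.0, -0.6, -0.0]
grip_width: 0.636
gripper_force: 0.0
```

Call:
servo_tool([
  [[0,0,0,0,-1],[0,0,0,0,-1],[0,0,0,0,-1],[0,0,0,0,-1],[0,0,0,0,-1]],
])

```text
time: 14.12
eef_pos: [0.6002, 0.3679, 0.033]
tool_rot: [-3.02, -0.864, 0.0]
contact_force: [-0.6, 0.2, -0.1]
grip_width: 0.165
gripper_force: 25.0
```

Call:
servo_tool([
  [[0,0,0,0,-1],[0,0,0.03,0,-1],[0,0,0.05,0,-1]],
])

```text
time: 14.5
eef_pos: [0.5993, 0.3673, 0.1117]
tool_rot: [3.02, 0.864, -0.007]
contact_force: [-0.0, 0.1, -2.1]
grip_width: 0.167
gripper_force: 25.0
```

Call:
servo_tool([
  [[-0.01,-0.045,0.04,-4,-1],[-0.013,-0.056,0.02,-5,-1],[-0.013,-0.056,0,-5,-1],[-0.013,-0.056,0,-5,-1],[-0.013,-0.056,0,-5,-1]],
])

```text
time: 15.12
eef_pos: [0.5374, 0.0971, 0.1729]
tool_rot: [3.134, 0.213, -0.0]
contact_force: [0.8, -0.5, -2.2]
grip_width: 0.164
gripper_force: 25.0
```

Call:
servo_tool([
  [[-0.013,-0.056,0,-5,-1],[-0.013,-0.05,0,-5,-1],[-0.003,-0.004,-0.03,0,-1],[0,0,-0.04,0,-1],[0,0,0,0,-1]],
])

```text
time: 15.75
eef_pos: [0.5079, -0.0112, 0.1011]
tool_rot: [-3.14, 0.057, 0.008]
contact_force: [0.1, 0.1, -1.4]
grip_width: 0.17
gripper_force: 25.0
```

```bash
python3 - <<'E'
from h import *
s=r.sense(); print(s['eef_pos'],yaw(s),s['grip_width'])
im=eyes.get_image('scene'); cv2.imwrite('pics/s6.png',im[:,:,::-1])
print([(np.round(d['location'],4).tolist(),round(d['conf'],2)) for d in find_in("scene","weight0")])
E
```

```text
[ 0.50787265 -0.01118157  0.10113253] -92.09755008832872 0.16973490047309756
[([0.4087, 0.2549, 0.0066], 0.85), ([0.5221, -0.0092, 0.0787], 0.72), ([0.516, -0.0617, 0.0166], 0.43)]
```

Call:
servo_tool([
  [[0,0,-0.035,0,-1],[0,0,-0.02,0,-1],[0,0,-0.004,0,-1],[0,0,-0.002,0,-1],[0,0,0,0,-1]],
])

```text
time: 16.48
eef_pos: [0.5097, -0.0111, 0.0429]
tool_rot: [3.141, -0.057, 0.002]
contact_force: [-0.6, 0.9, -1.9]
grip_width: 0.167
gripper_force: 25.0
```

Call:
servo_tool([
  [[0,0,0,0,-0.4],[0,0,0,0,-0.4],[0,0,0,0,-0.4],[0,0,0,0,-0.4],[0,0,0.03,0,-0.4]],
])

```text
time: 17.1
eef_pos: [0.5084, -0.0111, 0.071]
tool_rot: [-3.141, 0.057, 0.006]
contact_force: [0.1, -0.3, 1.2]
grip_width: 0.298
gripper_force: 0.0
```

Call:
servo_tool([
  [[0,0,0.05,0,-0.4],[0,0.03,0.05,0,1],[-0.015,0.056,0.01,0.8,1],[-0.02,0.058,0,0.8,1],[-0.02,0.058,0,0.8,1]],
])

```text
time: 17.73
eef_pos: [0.4535, 0.1924, 0.1823]
tool_rot: [-3.141, -0.009, -0.001]
contact_force: [1.3, 0.4, -0.5]
grip_width: 0.663
gripper_force: 0.0
```

Call:
servo_tool([
  [[-0.03,0.05,0,0.8,1],[-0.026,0.004,0,0.8,1],[0,0,-0.03,0,1],[0,0,0,0,1],[0,0,0,0,1]],
])

```text
time: 18.35
eef_pos: [0.3987, 0.2448, 0.1525]
tool_rot: [-3.141, -0.052, -0.0]
contact_force: [-0.2, -0.1, 0.7]
grip_width: 1.0
gripper_force: 0.0
```

```bash
python3 - <<'E'
from h import *
s=r.sense(); im=eyes.get_image('wrist'); cv2.imwrite('pics/w7.png',im[:,:,::-1])
print(s['eef_pos'],yaw(s),s['grip_width'],w2px('wrist',[[.3965,.2448,.038],[.3965,.2448,.01]],s))
E
```

```text
[0.39865339 0.24483045 0.15250969] -88.1003859953191 0.9999740186807148 [[279.65587875 210.20065238]
 [279.74728144 202.6599907 ]]
```

View pics/w7.png

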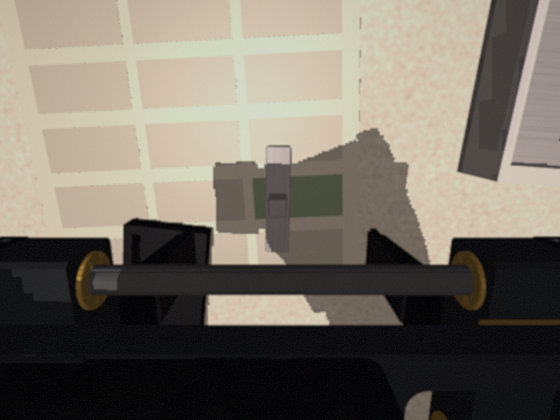

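Bar C runs from (279,146) to (277,250), about 3 mm further in x than estimated. I'll nudge over and grasp it.

Call:
servo_tool([
  [[0.002,-0.001,-0.05,0,1],[0,0,-0.045,0,0],[0,0,-0.023,0,-1],[0,0,0,0,-1],[0,0,0,0,-1]],
])

```text
time: 19.02
eef_pos: [0.4009, 0.244, 0.0351]
tool_rot: [-3.141, -0.052, -0.002]
contact_force: [-0.2, -0.4, -0.3]
grip_width: 0.634
gripper_force: 0.0
```

Call:
servo_tool([
  [[0,0,0,0,-1],[0,0,0,0,-1],[0,0,0,0,-1],[0,0,0,0,-1],[0,0,0,0,-1]],
])

```text
time: 19.65
eef_pos: [0.4003, 0.244, 0.0341]
tool_rot: [-3.141, -0.053, -0.001]
contact_force: [-0.3, 1.1, 3.7]
grip_width: 0.17
gripper_force: 25.0
```

Call:
servo_tool([
  [[0,0,0,0,-1],[0,0,0.03,0,-1],[0,0,0.05,0,-1],[0,0,0.05,0,-1]],
])

```text
time: 20.15
eef_pos: [0.3997, 0.2436, 0.1649]
tool_rot: [3.14, 0.053, -0.003]
contact_force: [1.4, 0.3, -2.7]
grip_width: 0.163
gripper_force: 25.0
```

Call:
servo_tool([
  [[0.027,-0.05,0.01,-1,-1],[0.028,-0.052,0,-1,-1],[0.028,-0.052,0,-1,-1],[0.027,-0.051,0,-1,-1],[0,0,-0.03,0,-1]],
])

```text
time: 20.78
eef_pos: [0.5124, 0.0356, 0.1444]
tool_rot: [3.14, -0.064, 0.006]
contact_force: [-0.1, 1.0, -3.7]
grip_width: 0.169
gripper_force: 25.0
```

Call:
servo_tool([
  [[0,0,-0.04,0,-1],[0,0,0,0,-1],[0,0,0,0,-1]],
])

```text
time: 21.15
eef_pos: [0.5105, 0.039, 0.1048]
tool_rot: [3.141, -0.056, 0.0]
contact_force: [-0.1, 0.8, -2.5]
grip_width: 0.166
gripper_force: 25.0
```

```bash
python3 - <<'E'
from h import *
s=r.sense(); print(s['eef_pos'],yaw(s),s['grip_width'])
im=eyes.get_image('wrist'); cv2.imwrite('pics/w8.png',im[:,:,::-1])
E
```

```text
[0.51048244 0.03895272 0.10479567] -92.05897818780373 0.16581263785409406
```

View pics/w8.png

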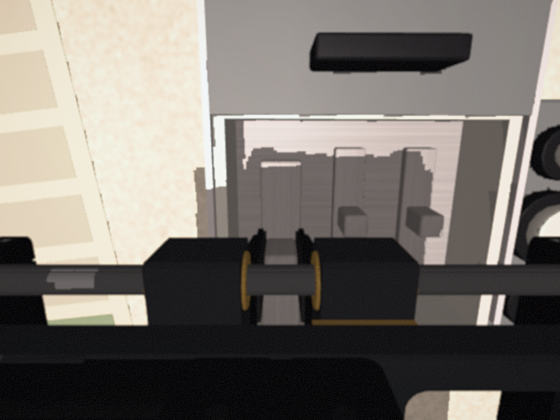

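Two weights lie flat and parallel at about u=350 and u=418, and the third is held above the free left part. I'll lower it.

Call:
servo_tool([
  [[0,-0.0005,-0.035,0,-1],[0,0,-0.023,0,-1],[0,0,-0.004,0,-1],[0,0,-0.001,0,-1],[0,0,0,0,-1]],
])

```text
time: 21.82
eef_pos: [0.5108, 0.0384, 0.0421]
tool_rot: [3.141, -0.057, 0.003]
contact_force: [-0.2, 1.0, 2.8]
grip_width: 0.166
gripper_force: 25.0
```

Call:
servo_tool([
  [[0,0,0,0,-0.4],[0,0,0,0,-0.4],[0,0,0,0,-0.4],[0,0,0,0,-0.4],[0,0,0.03,0,-0.4]],
])

```text
time: 22.45
eef_pos: [0.5093, 0.0383, 0.0699]
tool_rot: [-3.141, 0.057, 0.006]
contact_force: [-0.1, -0.1, 0.4]
grip_width: 0.303
gripper_force: 0.0
```

Call:
servo_tool([
  [[0,0,0.05,0,-0.4],[0,0,0.05,0,-1],[-0.03,0,0.05,0,-1],[-0.03,0,0,0,-1],[0,0,0,0,-1]],
])

```text
time: 23.08
eef_pos: [0.4488, 0.0385, 0.2216]
tool_rot: [3.141, -0.057, 0.001]
contact_force: [0.1, -0.4, -0.8]
grip_width: 0.008
gripper_force: 0.0
```

```bash
python3 - <<'E'
from h import *
s=r.sense(); print(s['eef_pos'],yaw(s),s['grip_width'])
im=eyes.get_image('wrist'); cv2.imwrite('pics/w9.png',im[:,:,::-1])
for l in ["weight0","key_small_top","key_large_top","key_medium_top"]:
    print(l,[(np.round(d['location'],4).tolist(),round(d['conf'],2)) for d in find_in("wrist",l)][:4])
for c in ("top","scene"):
    im=eyes.get_image(c); cv2.imwrite(f'pics/{c}9.png',im[:,:,::-1])
    for l in ("weight0","inkstick0"): print(c,l,[(np.round(d['location'],4).tolist(),round(d['conf'],2)) for d in find_in(c,l)])
E
```

```text
[0.44883167 0.03845213 0.22162399] -92.07103966784597 0.008224488465984272
weight0 [([0.5179, 0.0421, 0.0167], 0.76), ([0.5098, -0.0631, 0.0191], 0.72), ([0.5145, -0.0081, 0.0185], 0.7), ([0.4529, -0.1357, 0.0604], 0.29)]
key_small_top [([0.5529, -0.1369, 0.0633], 0.78)]
key_large_top [([0.5078, -0.1351, 0.0615], 0.56)]
key_medium_top [([0.4528, -0.1324, 0.0613], 0.93)]
top weight0 [([0.5224, -0.0678, 0.0188], 0.58), ([0.5035, -0.1364, 0.0616], 0.17)]
top inkstick0 [([0.479, -0.3441, 0.009], 0.83), ([0.6203, -0.3186, 0.0121], 0.67)]
scene weight0 [([0.511, -0.056, 0.015], 0.69), ([0.5143, -0.0065, 0.0163], 0.58), ([0.5188, 0.0402, 0.0142], 0.52)]
scene inkstick0 [([0.4899, -0.3463, 0.0129], 0.77), ([0.6278, -0.3217, 0.0116], 0.68), ([0.5172, 0.0415, 0.0148], 0.6), ([0.5137, -0.0078, 0.0196], 0.35)]
```

View pics/w9.png

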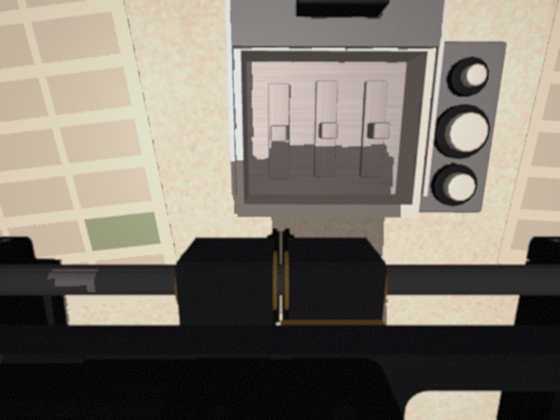

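All three weights lie flat and apart, with knobs at (279,133), (328,130) and (379,130). The keys are at (477,76), (466,132) and (460,187). I'll triangulate the keys and move behind the handle.

```bash
python3 - <<'E'
from h import *
s=r.sense(); m,E=cam('top'); mw,Ew=cam('wrist',s)
def ray(m,E,uv): 
    d=E[:3,:3]@[(uv[0]-m['cx'])/m['fx'],(uv[1]-m['cy'])/m['fy'],1]; return E[:3,3],d/np.linalg.norm(d)
P=lambda u,v:(230+(u-396)/3.3,115+v/3.3)
for n,a,b in [('small',(721,281),(477,76)),('large',(720,344),(466,132)),('med',(718,417),(460,187))]:
    o1,d1=ray(m,E,P(*a)); o2,d2=ray(mw,Ew,b)
    t=np.linalg.lstsq(np.c_[d1,-d2],o2-o1,rcond=None)[0]; p,q=o1+t[0]*d1,o2+t[1]*d2
    print(n,(p+q)/2,np.linalg.norm(p-q), px2w('top',[P(*a)],.06), px2w('wrist',[b],.06,s))
E
```

```text
small [ 0.55174814 -0.13927024  0.06335473] 0.002411715577807833 [[ 0.55103305 -0.13957042  0.06      ]] [[ 0.5533767  -0.14136396  0.06      ]]
large [ 0.50449939 -0.13845137  0.0559907 ] 0.0004365292427361297 [[ 0.50387971 -0.13792661  0.06      ]] [[ 0.50483907 -0.13630153  0.06      ]]
med [ 0.45132915 -0.1364693   0.05696464] 0.002813196065651508 [[ 0.44995736 -0.13542789  0.06      ]] [[ 0.45313187 -0.1355511   0.06      ]]
```

Call:
servo_tool([
  [[0.048,-0.014,0,0,-1],[0.048,-0.014,0,0,-1],[0.048,-0.014,0,0,-1],[0.048,-0.013,0,0,-1],[0,0,0,0,-1]],
])

```text
time: 24.25
eef_pos: [0.6443, -0.0176, 0.2197]
tool_rot: [3.141, -0.058, -0.0]
contact_force: [-0.3, -0.0, -0.8]
grip_width: 0.006
gripper_force: 0.0
```

Call:
servo_tool([
  [[0,0,-0.04,0,-1],[0,0,-0.04,0,-1],[0,0,-0.04,0,-1],[0,0,0,0,-1]],
])

```text
time: 24.75
eef_pos: [0.6404, -0.0163, 0.0987]
tool_rot: [-3.141, 0.057, 0.009]
contact_force: [-0.5, 1.0, 0.9]
grip_width: 0.004
gripper_force: 0.0
```

Call:
servo_tool([
  [[-0.012,0,0,0,-1],[-0.024,0.001,0,0,-1],[-0.026,0.001,0,0,-1],[-0.026,0.001,0,0,-1],[-0.026,0.001,0,0,-1]],
])

```text
time: 25.38
eef_pos: [0.5278, -0.0126, 0.1031]
tool_rot: [3.141, -0.057, 0.006]
contact_force: [2.5, -0.1, -0.8]
grip_width: 0.003
gripper_force: 0.9
```

Call:
servo_tool([
  [[-0.024,0.001,0,0,-1],[-0.018,0.001,0,0,-1],[-0.01,0,0,0,-1],[-0.004,0,0,0,-1]],
])

```text
time: 25.88
eef_pos: [0.4724, -0.0107, 0.1021]
tool_rot: [3.141, -0.057, 0.004]
contact_force: [1.1, 1.2, 1.1]
grip_width: 0.008
gripper_force: 0.8
```

Call:
servo_tool([
  [[-0.003,0,0,0,-1],[-0.002,0,0,0,-1]],
])

```text
time: 26.12
eef_pos: [0.4714, -0.0108, 0.102]
tool_rot: [3.14, -0.058, 0.016]
contact_force: [20.2, 7.6, -5.5]
grip_width: 0.007
gripper_force: 10.1
```

The shut stop is felt at 20 N. I'll back off, rise, and go above the small key.

Call:
servo_tool([
  [[0.025,0,0,0,-1],[0,0,0.05,0,-1],[0,0,0.05,0,-1],[0,-0.045,0,0,-1],[-0.04,-0.045,0,0,-1]],
])

```text
time: 26.75
eef_pos: [0.4533, -0.1018, 0.2015]
tool_rot: [3.14, -0.054, 0.003]
contact_force: [-0.3, -0.7, -0.3]
grip_width: 0.006
gripper_force: 0.0
```

Call:
servo_tool([
  [[-0.03,-0.035,0,0,-1],[0,0,0,0,-1],[0,0,0,0,-1]],
])

```text
time: 27.12
eef_pos: [0.4226, -0.1356, 0.2011]
tool_rot: [3.141, -0.058, 0.0]
contact_force: [0.8, 0.1, 0.3]
grip_width: 0.005
gripper_force: 0.0
```

```bash
python3 - <<'E'
from h import *
s=r.sense(); print(s['eef_pos'],yaw(s),s['grip_width'])
im=eyes.get_image('wrist'); cv2.imwrite('pics/w10.png',im[:,:,::-1])
print(w2px('wrist',[[.552,-.14,.06],[.504,-.138,.06],[.4515,-.136,.06]],s))
c=lambda x,y,z:[.508+x+.0366*y,-.0117-.0366*x+y,z]
print(w2px('wrist',[c(-.083,.09,.065),c(-.083,-.09,.065),c(-.055,0,.097)],s))
E
```

```text
[ 0.42264424 -0.1355962   0.20110058] -92.10701413855078 0.005116575332803837
[[279.2056802   46.50721188]
 [278.99090295 107.68767712]
 [278.98530742 169.16869064]]
[[ 38.33447044 204.52312117]
 [238.6941887  204.4778437 ]
 [117.4256904  179.06567843]]
```

View pics/w10.png

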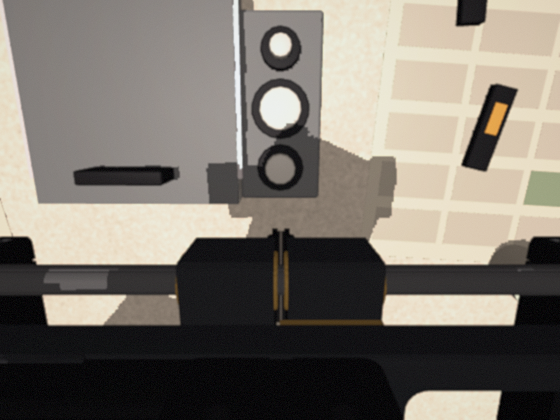

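The cover is shut: its front edge is at v≈203 against 204.5 predicted. The keys at (280,45), (280,107) and (280,168) match their predicted positions. Now the small key.

Call:
servo_tool([
  [[0.05,-0.002,0,0,-1],[0.05,-0.002,0,0,-1],[0.029,0,-0.03,0,-1],[0,0,-0.04,0,-1],[0,0,-0.03,0,-1]],
])

```text
time: 27.8
eef_pos: [0.5517, -0.138, 0.0989]
tool_rot: [-3.141, 0.053, 0.002]
contact_force: [0.4, 0.5, -0.2]
grip_width: 0.003
gripper_force: 0.0
```

Call:
servo_tool([
  [[0,0,0,0,-1],[0,0,0,0,-1],[0,0,-0.006,0,-1],[0,0,-0.004,0,-1]],
])

```text
time: 28.3
eef_pos: [0.5514, -0.1397, 0.0914]
tool_rot: [3.141, -0.057, 0.002]
contact_force: [-0.1, -0.1, -0.9]
grip_width: 0.005
gripper_force: 0.0
```

Call:
servo_tool([
  [[0,0,-0.004,0,-1],[0,0,-0.002,0,-1]],
])

```text
time: 28.55
eef_pos: [0.5511, -0.1397, 0.0848]
tool_rot: [3.141, -0.057, -0.0]
contact_force: [0.2, -0.2, -0.8]
grip_width: 0.005
gripper_force: 0.0
```

Call:
servo_tool([
  [[0,0,-0.002,0,-1],[0,0,-0.002,0,-1]],
])

```text
time: 28.8
eef_pos: [0.5512, -0.1397, 0.081]
tool_rot: [3.141, -0.057, -0.0]
contact_force: [-1.1, 0.2, 2.7]
grip_width: 0.008
gripper_force: 1.6
```

Call:
servo_tool([
  [[0,0,-0.002,0,-1],[0,0,0,0,-1]],
])

```text
time: 29.05
eef_pos: [0.5512, -0.1397, 0.079]
tool_rot: [3.141, -0.057, -0.0]
contact_force: [-1.0, 0.3, 5.0]
grip_width: 0.004
gripper_force: 2.2
```

Call:
servo_tool([
  [[0,0,-0.002,0,-1],[0,0,0,0,-1]],
])

```text
time: 29.3
eef_pos: [0.5512, -0.1397, 0.0781]
tool_rot: [3.141, -0.057, 0.001]
contact_force: [-6.0, 0.8, 16.8]
grip_width: 0.004
gripper_force: 8.4
```

Call:
servo_tool([
  [[0,0,-0.002,0,-1],[0,0,0,0,-1]],
])

```text
time: 29.55
eef_pos: [0.5513, -0.1397, 0.0777]
tool_rot: [3.14, -0.056, 0.003]
contact_force: [-10.5, 2.1, 36.9]
grip_width: 0.006
gripper_force: 18.3
```

The key bottoms at TCP z ≈ 0.078: 5 N at 0.079, then a hard stop. I'll release it and go on to the medium key.

Call:
servo_tool([
  [[0,0,0.015,0,-1],[0,0,0.025,0,-1],[0,0,0,0,-1],[-0.05,0.002,0,0,-1],[-0.05,0.0015,0,0,-1]],
])

```text
time: 30.18
eef_pos: [0.4496, -0.1357, 0.114]
tool_rot: [-3.141, 0.056, 0.002]
contact_force: [0.6, -1.2, 0.2]
grip_width: 0.004
gripper_force: 0.0
```

Call:
servo_tool([
  [[0,0,0,0,-1],[0,0,-0.02,0,-1],[0,0,-0.008,0,-1],[0,0,0,0,-1]],
])

```text
time: 30.68
eef_pos: [0.4514, -0.1361, 0.0862]
tool_rot: [-3.141, 0.057, 0.002]
contact_force: [0.3, 0.3, 0.3]
grip_width: 0.006
gripper_force: 0.0
```

Call:
servo_tool([
  [[0,0,-0.003,0,-1],[0,0,-0.002,0,-1],[0,0,-0.002,0,-1],[0,0,-0.002,0,-1]],
])

```text
time: 31.18
eef_pos: [0.4516, -0.1362, 0.0782]
tool_rot: [3.141, -0.057, 0.002]
contact_force: [1.5, 1.5, 9.9]
grip_width: 0.004
gripper_force: 5.3
```

Call:
servo_tool([
  [[0,0,-0.002,0,-1],[0,0,0,0,-1]],
])

```text
time: 31.42
eef_pos: [0.4516, -0.1362, 0.0778]
tool_rot: [3.14, -0.057, 0.003]
contact_force: [-3.8, 2.9, 33.0]
grip_width: 0.006
gripper_force: 16.7
```

Call:
servo_tool([
  [[0,0,-0.001,0,-1],[0,0,0,0,-1]],
])

```text
time: 31.68
eef_pos: [0.4517, -0.1363, 0.0775]
tool_rot: [3.14, -0.057, 0.004]
contact_force: [-7.0, 4.9, 46.8]
grip_width: 0.009
gripper_force: 23.5
```

The medium key is fully down. I'll release it and press the large one.

Call:
servo_tool([
  [[0,0,0.015,0,-1],[0,0,0.025,0,-1],[0,0,0,0,-1],[0.027,-0.001,0,0,-1],[0.026,-0.001,0,0,-1]],
])

```text
time: 32.3
eef_pos: [0.5045, -0.1381, 0.1141]
tool_rot: [-3.141, 0.057, 0.002]
contact_force: [-0.2, -0.8, 0.6]
grip_width: 0.006
gripper_force: 0.0
```

Call:
servo_tool([
  [[0,0,0,0,-1],[0,0,-0.02,0,-1],[0,0,-0.008,0,-1],[0,0,0,0,-1]],
])

```text
time: 32.8
eef_pos: [0.5034, -0.138, 0.0863]
tool_rot: [-3.141, 0.057, 0.003]
contact_force: [0.7, 0.1, 0.8]
grip_width: 0.005
gripper_force: 0.0
```

Call:
servo_tool([
  [[0,0,-0.003,0,-1],[0,0,-0.002,0,-1],[0,0,-0.002,0,-1],[0,0,-0.002,0,-1]],
])

```text
time: 33.3
eef_pos: [0.5043, -0.1382, 0.0781]
tool_rot: [3.141, -0.057, 0.001]
contact_force: [-2.0, -0.5, 11.7]
grip_width: 0.002
gripper_force: 6.5
```

Call:
servo_tool([
  [[0,0,-0.002,0,-1],[0,0,0,0,-1]],
])

```text
time: 33.55
eef_pos: [0.5044, -0.1382, 0.0779]
tool_rot: [3.14, -0.057, 0.002]
contact_force: [-7.3, 1.3, 28.7]
grip_width: 0.004
gripper_force: 14.9
```

Call:
servo_tool([
  [[0,0,0.015,0,-1],[0,0,0.04,0,-1],[0,0,0.05,0,-1],[-0.02,-0.05,0.03,0,-1],[-0.02,-0.058,0,0,-1]],
])

```text
time: 34.17
eef_pos: [0.4646, -0.2471, 0.2135]
tool_rot: [3.139, -0.053, 0.006]
contact_force: [1.0, 0.1, 1.1]
grip_width: 0.005
gripper_force: 0.0
```

Call:
servo_tool([
  [[-0.02,-0.058,0,0,-1],[-0.01,-0.058,0,0,-1],[0,-0.055,0,0,-1],[0,0,0,0,-1],[0,0,0,0,-1]],
])

```text
time: 34.8
eef_pos: [0.434, -0.4166, 0.2106]
tool_rot: [-3.14, 0.057, 0.001]
contact_force: [-0.6, 0.4, 0.7]
grip_width: 0.009
gripper_force: 0.0
```

```bash
python3 - <<'E'
from h import *
s=r.sense(); print(s['eef_pos'],s['contact_force'])
im=eyes.get_image('top'); cv2.imwrite('pics/t11.png',cv2.resize(im[50:350,60:460,::-1],None,fx=2,fy=2))
for c in ("top","scene"):
    eyes.get_image(c); print(c,[(np.round(d['location'],4).tolist(),round(d['conf'],2)) for d in find_in(c,"weight0")])
E
```

```text
[ 0.43396507 -0.4165907   0.21056969] [-0.62753211  0.38007508  0.68389689]
top [([0.5087, -0.0102, 0.0567], 0.53)]
scene []
```

View pics/t11.png

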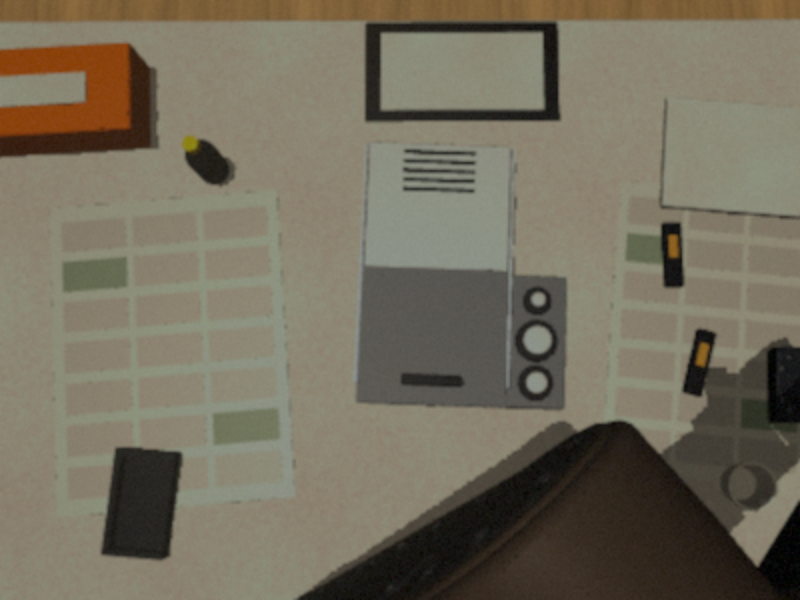

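The table has no weights left on it and the cover is flush shut, with its front edge at v≈403 level with the key deck's. The bottle, inkstone, cup and both ink sticks haven't moved, so I'm handing in.

```bash
python3 -c "
from cell import r
print(r.close_job())"
```

```text
the job is handed in; nothing more can be done
None
```

The job is handed in: all three paperweights lie flat in the steriliser with the cover shut, the small, medium and large keys were each pressed fully down and released in that order, and nothing else on the table was moved.

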